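# Rock the dowel feeder's seesaw gate over to the empty tray

## Task

On the dowel feeder the box on the left is full, so push the grey catch tray on the right fully home under its chute, and then press down the raised end of the seesaw gate by its tab, so that the gate rocks over its pivot, stays over, and the three waiting dowels roll down the right-hand chute into the tray. Do it all by pushing with the fingertips: pick nothing up, do not touch the dowels yourself, and leave the glue bottle, screwdriver and tape measure where they are.

Things in the scene. Friction and masses are not known exactly. Their poses are not given: they have to be found in the camera images.
- feeder: Fixed plywood dowel feeder, about 160 x 600 mm. Origin on the bench below the gate's pivot; x points away from the robot side, y to the left along it, z up. Left to right (y, mm): full box 300 to 180, left chute shut off by an upright stop board at 121 (top at z 158), seesaw gate 110 to -110, right chute, catch tray -175 to -295. Two pivot posts at x +-60, y 0, top at z 124.
- chute_lip (a point): Middle of the lower edge of the right chute's floor, 69 mm above the bench, 19 mm above the tray's rim, at feeder y -198 mm. The chute starts at the gate's right end; it is 124 mm wide (x) over its legs, 84 mm inside.
- gate (a joint): Tilt of the seesaw gate, rad: a wooden trough 220 mm long (y), 100 mm wide, side rails 20 mm high, on a pin along the feeder's x axis 110 mm above the bench. -0.25 = left end fully down (the start: dowels wait against the stop board), 0.25 = right end fully down (feeds the right chute). 1 to 2 N on the tab turns it; past level it falls over and stays.
- right_tab (a point): Point on the top face of the gate's right press tab, mid-width: a wooden tongue 45 mm wide (y), 10 mm thick, sticking out 55 mm from the gate's side towards the robot (feeder x -50 to -105 mm). The point is at feeder x -80, 85 mm right of the pivot. 146 mm above the bench at the start, 104 mm with the gate over; clear of the dowels' path. Axes turn with the gate.
- left_tab (a point): The same point on the like tab at the gate's left end (low at the start).
- tray (a joint): How far the catch tray is drawn out towards the robot side (feeder -x), m: 0 = fully home against its stop under the right chute; 40 to 80 mm out at the start. It slides on runners, about 1.5 N, and stays where it is left.
- tray_front (a point): Middle of the upper edge of the catch tray's outer face on the robot side, 50 mm above the bench; the face is flat, upright, 120 mm wide and reaches down to 4 mm above the bench. Axes as the feeder's: pushing along +x sends the tray home.
- tray_floor (a point): Middle of the catch tray's inner floor, 10 mm above the bench. The tray is an open grey plastic box, outside 120 x 120 x 46 mm, walls and floor 6 mm; axes as the feeder's.
- dowel0: Loose beech dowel, 25 mm diameter, 70 mm long, 25 g; origin at its centre, x along its length. Lowest of the three on the gate, against the stop board.
- dowel1: Loose beech dowel, 25 mm diameter, 70 mm long, 25 g; origin at its centre, x along its length. Middle one.
- dowel2: Loose beech dowel, 25 mm diameter, 70 mm long, 25 g; origin at its centre, x along its length. Nearest the pivot.
- glue: Bystander: white glue bottle, 54 mm diameter, 140 mm high, standing on the bench on the robot side of the feeder, left of the tabs' middle; origin under its centre.
- screwdriver: Bystander: screwdriver lying on the bench between the catch tray and the glue bottle, on the robot side of the gate, its blade pointing towards the feeder; under 40 mm high, x along it.
- tape: Bystander: tape measure, 65 x 30 x 60 mm, standing on the bench in front of the full box; origin under its centre.
Things that resemble listed ones, but are neither listed nor needed, are in the scene too. Leave any blue or red look-alike of the dowel1 alone.

How it is judged:
By the outcome, as a careful person would: the job done as asked, in the order asked, and still so for the second after the job is handed in, with the robot touching nothing.
It also fails if it takes over 48 s, if anything falls off the work surface, if the arm or the gripper's body presses on something with over 40 N, if the wrist force passes 120 N, or if a joint passes its speed limit or range.

## Robot

A 6-joint arm with a two-finger parallel gripper is mounted at the origin on the work surface. World frame = base frame: x ahead of the robot, y to its left, z up, the work surface at z = 0. Lengths are in m, angles in rad, forces in N, time in s.
With the tool pointing down it reaches from about 0.375 to 0.9 m from the base axis. Payload 3.1 kg.
Tool frame: the origin (TCP) lies midway between the tips of the shut fingers; the grasp point (between the pads) lies 19 mm behind it (robot.grip_depth is the distance from the TCP to the grasp point, in m); z points along the fingers, y is the direction in which the jaws open and shut (so a half turn about z gives the same grasp; the last joint's range is limited). The gripper opens to 87 mm and grips with 3 to 60 N. Pads are 19 mm wide; open, the fingers measure 117 mm over their backs; the gripper's body (75 mm by 190 mm) begins 51 mm behind the grasp point.
Start: joints at [0.958, 0.527, 1.433, -0, 1.181, -0.178], TCP at [0.263, 0.567, 0.223] pointing down, gripper open.
Joint ranges: [-3.08, 3.08], [-0.75, 2.2], [0.22, 2.44], [-1.43, 4.57], [0, 2.65], [-2.85, 2.85]. Speed limits (rad/s): [2.79, 2.79, 3.14, 3.14, 3.14, 3.14].

## Interface

Orientations are given as [roll, pitch, yaw] about the fixed x, y, z axes, in that order (R = Rz(yaw) Ry(pitch) Rx(roll)).
In Python, from workcell import sensors, capture, camera_info, order, nets, robot gives the robot as it stands.
- The arm moves only by the shell command python3 -m pendant 'ROWS' [FORCE]. ROWS is JSON, a list of rows, each an object of numbers: "grip": the opening, from -1 (shut) to 1 (fully open); "tx", "ty", "tz": the shift along the tool's x, y, z as a fraction of full scale; "yaw": the turn about the tool's z as a fraction of full scale. A call has 1 to 10 rows; each row shifts and turns the pose as measured when the row begins, along the tool's axes as they then stand; what a row does not reach is not made up. Full scale, the value 1, is 80 mm for a shift and pi rad for a turn. A row lasts 1/12 s, in which the tool goes at most 41.7 mm and 7.16 degrees, less where a joint would pass 70% of its speed; a pose out of reach is approached as far as the arm can. A call with a number of a shift or a turn outside -1 to 1 is refused whole. A call with a gripper value outside its range is refused whole. The fingers move at their own pace and stop on an object; FORCE is the grip in N (left out, the last holds). Time passes only in rows, so rows that do not move let the fingers close. It gives the time, the measured TCP pose, the force and the opening at its end, in the units of the state.
- sensors.get_state(): the state, without advancing time (a new reading comes with each control period).
- capture(name): name is "side" or "top"; returns the picture (384x512x3 uint8, red, green, blue); there is no depth.
- camera_info(name): a dict with "fx", "fy", "cx", "cy" (pixels), "position" and "attitude" of the camera in the world. Camera axes: x right, y down, z forward; pixel columns grow to the right and rows downward; lengths in m; the calibration is good to about 2 mm. A picture is of the moment at which its call begins. camera_info takes no time and is no camera call.
- order.job_done(): hands the job in, once; it reports no verdict.
Trained networks look in the newest picture that a camera, given by its name, has taken for a name from the list of things; names that differ only in an ending like _2 or _b are one class to them, and where a whole thing is asked for, a point or a joint stands for the part that bears it (a point fixed in the world has none). Each returns a list of dicts, best first, with "p" (0 to 1); they miss things now and then, are a little off and sometimes report something else, mostly with a low value. They report only what shows in the picture. A call takes as long as a camera call. They do not tell look-alikes from the thing itself.
- nets.cut_out(thing, camera): "region" (384x512 bool, what is visible of it) and "bbox" ([left, top, right, bottom] in pixels, round what is visible of it).
The state is a dict: "t": time; "qpos": joint angles; "joint_velocities": joint speeds; "effort": joint torques, N m; "eef_pos": TCP position; "orientation": TCP orientation; "wrist_force": force on the tool from outside, world axes, zero at the start; "torque": the same for the moment, N m; "finger_gap": finger opening in m.
Only numpy, scipy, OpenCV 4.12 (cv2) and the standard library are available. Lean on these libraries where they do the work, as an engineer would, in place of code of your own. Each camera call takes 0.05 s, during which the arm holds its last target. There are 200 camera calls.

## Working session

There is one attempt and no reset: what is moved stays moved. The work goes in short steps, Python scripts to look and compute and a shell command to move; the robot and the scene stay as the last step left them, time stands still between calls to the robot, and variables do not carry over. Pictures are saved under pics/ and viewed, about 8 in all and at most 12, crops included, and the job is handed in when it is done.

```bash
mkdir -p pics; cat > h.py <<'E'
import numpy as np,cv2
from workcell import sensors,capture,camera_info,order,nets,robot
from scipy.spatial.transform import Rotation as R
def snap(n,f):
    im=capture(n); cv2.imwrite('pics/'+f,cv2.cvtColor(im,cv2.COLOR_RGB2BGR)); return im
def cam(n):
    c=camera_info(n); a=np.array(c['attitude'],float)
    M=a if a.shape==(3,3) else R.from_euler('xyz',a).as_matrix()
    return c,M,np.array(c['position'])
def onz(n,uv,z):
    c,M,p=cam(n); d=M@[(uv[0]-c['cx'])/c['fx'],(uv[1]-c['cy'])/c['fy'],1]
    return p+d*(z-p[2])/d[2]
def proj(n,P):
    c,M,p=cam(n); q=M.T@(np.array(P)-p); return np.array([c['cx']+c['fx']*q[0]/q[2],c['cy']+c['fy']*q[1]/q[2]])
def tri(uvs):
    A=np.zeros((3,3));b=np.zeros(3)
    for n,uv in uvs.items():
        c,M,p=cam(n); d=M@[(uv[0]-c['cx'])/c['fx'],(uv[1]-c['cy'])/c['fy'],1]; d/=np.linalg.norm(d)
        Q=np.eye(3)-np.outer(d,d);A+=Q;b+=Q@p
    return np.linalg.solve(A,b)
E
python3 - <<'E'
from h import *
for n in('side','top'):
    print(camera_info(n)); snap(n,n+'0.png')
    for t in('tray','right_tab','left_tab','gate','glue','screwdriver','tape','dowel1'):
        for r in nets.cut_out(t,n)[:3]:
            ys,xs=np.nonzero(r['region']); print(n,t,round(r['p'],2),np.round(r['bbox']),xs.mean().round(),ys.mean().round())
print(sensors.get_state())
E
```

```text
{'fx': 498.5344140623561, 'fy': 498.5344140623561, 'cx': 257.60946964013107, 'cy': 192.7224649984877, 'position': array([ 0.51988624, -0.75220192,  0.87079296]), 'attitude': array([-2.299234  ,  0.00426223, -0.13832882])}
side tray 0.94 [218. 283. 284. 351.] 251.0 316.0
side right_tab 0.92 [221. 166. 302. 229.] 265.0 203.0
side left_tab 0.58 [222. 169. 297. 228.] 264.0 204.0
side gate 0.67 [222. 172. 298. 227.] 264.0 204.0
side glue 0.77 [192. 163. 216. 211.] 201.0 188.0
side glue 0.31 [251. 164. 281. 171.] 264.0 169.0
side screwdriver 0.68 [152. 253. 238. 272.] 180.0 265.0
side screwdriver 0.48 [253. 174. 287. 189.] 267.0 181.0
side screwdriver 0.16 [189. 161. 214. 211.] 201.0 188.0
side tape 0.58 [189. 148. 212. 173.] 202.0 159.0
side dowel1 0.81 [178. 224. 206. 246.] 192.0 236.0
side dowel1 0.58 [254. 175. 287. 190.] 267.0 181.0
side dowel1 0.56 [302. 171. 332. 183.] 316.0 175.0
{'fx': 487.70196760016654, 'fy': 487.70196760016654, 'cx': 252.58557812438536, 'cy': 179.29858819724996, 'position': array([0.44082212, 0.09405967, 1.07751648]), 'attitude': array([-2.95314810e+00,  1.9400
[... 646 characters left out ...]
.73 [235. 143. 251. 179.] 241.0 162.0
{'t': 0.9, 'qpos': array([ 9.57520214e-01,  5.27459425e-01,  1.43271318e+00,  1.31182551e-05,
        1.18141272e+00, -1.78516992e-01]), 'joint_velocities': array([-0.00101496, -0.00321038,  0.00011941,  0.00113302,  0.00068951,
       -0.00038263]), 'effort': array([-6.03406784e-05, -4.40000582e+01, -1.76987636e+01,  6.34536962e-02,
        5.02891419e-02, -2.17319905e-05]), 'eef_pos': array([0.2632063 , 0.56684092, 0.22256915]), 'orientation': array([ 3.14158328e+00, -1.06411644e-05,  2.70682855e+00]), 'wrist_force': array([-0.574023  , -0.47183831, -0.51727857]), 'torque': array([0.03965777, 0.02277457, 0.02731392]), 'finger_gap': 0.08702860328886841}
```

View pics/top0.png

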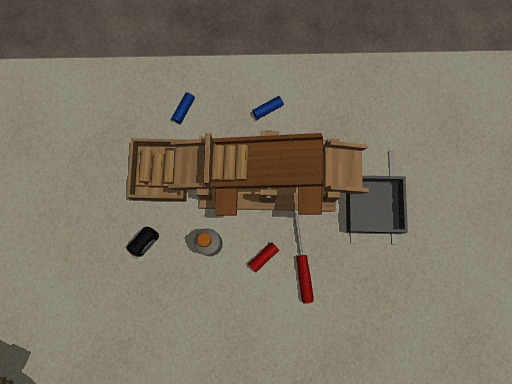

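View pics/side0.png

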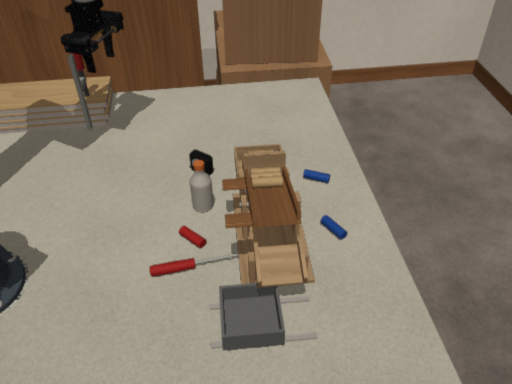

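The top view shows the right tab at px (299–322, 187–214), the left tab at (216–238, 190–215), and the tray at (347–407, 177–235) with its front edge at row ~233. The glue is at (204, 241) and the screwdriver at (296–312, 212–303). In the side view the tray is at (219–284, 283–347) and the right tab is around (238, 220).

```bash
python3 - <<'E'
from h import *
np.set_printoptions(precision=4,suppress=True)
im={n:cv2.imread(f'pics/{n}0.png') for n in('top','side')}
a=cv2.resize(im['top'][120:250,190:420],None,fx=3.4,fy=3.4,interpolation=cv2.INTER_CUBIC)
cv2.imwrite('pics/topc.png',a)
b=cv2.resize(im['side'][160:355,195:325],None,fx=3,fy=3,interpolation=cv2.INTER_CUBIC); cv2.imwrite('pics/sidec.png',b)
E
```

```text
(no output)
```

View pics/topc.png

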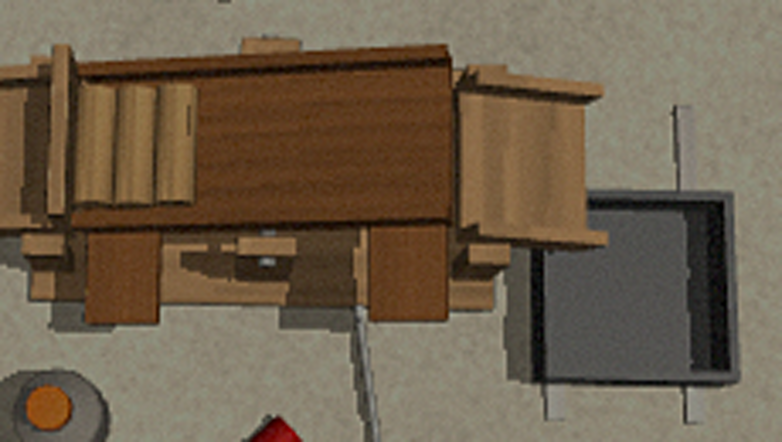

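View pics/sidec.png

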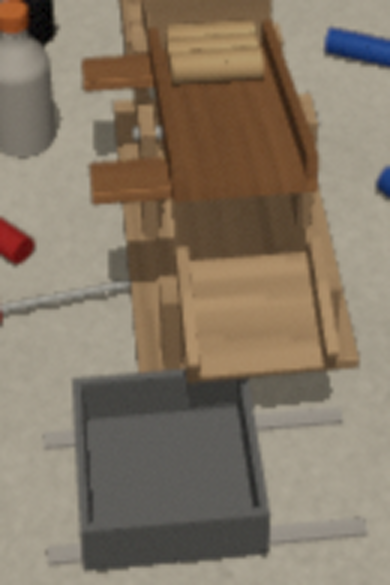

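The crops give me the corners of the right tab and the tray's front rim in both views. I'll triangulate those and fit the feeder frame.

```bash
python3 - <<'E'
from h import *
np.set_printoptions(precision=4,suppress=True)
T=lambda x,y:(x/3.4+190,y/3.4+120)
S=lambda x,y:(x/3+195,y/3+160)
P={}
for k,t,s in [('rtab_out_left',(369,320),(91,164)),('rtab_out_right',(447,320),(93,198)),
 ('ltab_out_left',(87,322),(83,60)),('ltab_out_right',(157,323),(85,87)),
 ('tray_front_left',(533,382),(75,380)),('tray_front_right',(737,381),(84,526)),('tray_back_right',(735,193),(267,517)),
 ('chute_lip_R',(605,240),(195,380))]:
    P[k]=tri({'top':T(*t),'side':S(*s)}); print(k,P[k],'reproj',np.hypot(*(proj('top',P[k])-T(*t))).round(1),np.hypot(*(proj('side',P[k])-S(*s))).round(1), 'onz.05',onz('top',T(*t),.05)[:2])
f=P['tray_front_left']-P['tray_front_right'];print('ydir ang from tray',np.arctan2(f[1],f[0])-np.pi/2)
f=(P['ltab_out_left']+P['ltab_out_right']-P['rtab_out_left']-P['rtab_out_right'])/2;print('from tabs',np.arctan2(f[1],f[0])-np.pi/2,np.linalg.norm(f))
# feeder pose fit: tabs + tray (unknown draw d)
from scipy.optimize import least_squares
s,c=np.sin(.25),np.cos(.25)
def model(v):
    x,y,th,d=v; Rz=np.array([[np.cos(th),-np.sin(th)],[np.sin(th),np.cos(th)]])
    # right tab pt (y -85,z .146), left (y 85,.104)
    L={'rtab_out_left':(-.105,-.085*1+.0225*c,.146-.0225*s),'rtab_out_right':(-.105,-.085-.0225*c,.146+.0225*s),
     'ltab_out_left':(-.105,.085+.0225*c,.104-.0225*s),'ltab_out_right':(-.105,.085-.0225*c,.104+.0225*s),
     'tray_front_left':(-.06-d,-.175,.05),'tray_front_right':(-.06-d,-.295,.05),'tray_back_right':(.06-d,-.295,.05)}
    return {k:np.r_[Rz@p[:2]+[x,y],p[2]] for k,p in L.items()}
r=least_squares(lambda v:np.concatenate([P[k][:2]-p[:2] for k,p in model(v).items()]),[.55,.03,0,.06])
print(r.x,r.fun.reshape(-1,2)); x,y,th,d=r.x
W=lambda a,b:np.array([x+a*np.cos(th)-b*np.sin(th),y+a*np.sin(th)+b*np.cos(th)])
print('push start',W(-.06-d,-.25),'home',W(-.06,-.25),'tab',W(-.083,-.085))
print('tape,glue,sd',onz('top',(143,241),.06),onz('top',(204,241),.14),onz('top',(297,215),.01),onz('top',(307,303),.02))
E
```

```text
rtab_out_left [0.5518 0.0051 0.1355] reproj 0.8 0.7 onz.05 [ 0.5602 -0.0031]
rtab_out_right [ 0.5498 -0.038   0.1452] reproj 0.8 0.7 onz.05 [ 0.5594 -0.0516]
ltab_out_left [0.5582 0.1692 0.093 ] reproj 0.7 0.6 onz.05 [0.5618 0.1724]
ltab_out_right [0.5563 0.1272 0.1008] reproj 0.9 0.7 onz.05 [0.5605 0.1288]
tray_front_left [ 0.5243 -0.1054  0.0371] reproj 1.6 1.6 onz.05 [ 0.5201 -0.1031]
tray_front_right [ 0.5212 -0.2289  0.05  ] reproj 1.2 1.4 onz.05 [ 0.5186 -0.2291]
tray_back_right [ 0.6378 -0.2373  0.0481] reproj 0.2 0.3 onz.05 [ 0.6369 -0.2367]
chute_lip_R [ 0.6047 -0.1466  0.0762] reproj 0.4 0.4 onz.05 [ 0.6082 -0.1529]
ydir ang from tray -0.02542053767716479
from tabs -0.039116076176871184 0.17046140781080613
[ 0.6589  0.0604 -0.0489  0.0654] [[ 0.0009  0.0027]
 [ 0.001   0.0031]
 [-0.001  -0.003 ]
 [-0.0008 -0.0014]
 [-0.0007  0.0029]
 [ 0.002  -0.0008]
 [-0.0013 -0.0034]]
push start [ 0.5214 -0.1832] home [ 0.5868 -0.1864] tab [ 0.5719 -0.0204]
tape,glue,sd [0.5083 0.3223 0.06  ] [0.5011 0.1878 0.14  ] [ 0.5629 -0.0035  0.01  ] [ 0.3755 -0.0174  0.02  ]
```

Feeder fit: origin (0.659, 0.060), yaw −0.049, tray drawn out about 65 mm. All residuals are 3.4 mm or less and the heights agree with the text. I'll move high across towards the tray, turning so that tool y points along feeder +x, with the fingers shut.

```bash
python3 -m pendant '[{"grip":-1,"yaw":0.038,"tx":-0.31,"ty":-0.39},{"grip":-1,"yaw":0.038,"tx":-0.36,"ty":-0.35},{"grip":-1,"yaw":0.038,"tx":-0.4,"ty":-0.3},{"grip":-1,"yaw":0.038,"tx":-0.43,"ty":-0.25},{"grip":-1,"yaw":0.038,"tx":-0.45,"ty":-0.2},{"grip":-1,"yaw":0.038,"tx":-0.48,"ty":-0.14},{"grip":-1,"yaw":0.038,"tx":-0.49,"ty":-0.09},{"grip":-1,"yaw":0.038,"tx":-0.5,"ty":-0.03},{"grip":-1,"yaw":0.038,"tx":-0.5,"ty":0.03},{"grip":-1,"yaw":0.038,"tx":-0.49,"ty":0.09}]' 10
```

```text
invalid input at $[0]: expected keys grip, tx, ty, tz, yaw
```

```bash
python3 -m pendant '[{"grip":-1,"yaw":0.038,"tx":-0.31,"ty":-0.39,"tz":0},{"grip":-1,"yaw":0.038,"tx":-0.36,"ty":-0.35,"tz":0},{"grip":-1,"yaw":0.038,"tx":-0.4,"ty":-0.3,"tz":0},{"grip":-1,"yaw":0.038,"tx":-0.43,"ty":-0.25,"tz":0},{"grip":-1,"yaw":0.038,"tx":-0.45,"ty":-0.2,"tz":0},{"grip":-1,"yaw":0.038,"tx":-0.48,"ty":-0.14,"tz":0},{"grip":-1,"yaw":0.038,"tx":-0.49,"ty":-0.09,"tz":0},{"grip":-1,"yaw":0.038,"tx":-0.5,"ty":-0.03,"tz":0},{"grip":-1,"yaw":0.038,"tx":-0.5,"ty":0.03,"tz":0},{"grip":-1,"yaw":0.038,"tx":-0.49,"ty":0.09,"tz":0}]' 10
```

```text
t: 1.73
eef_pos: [0.3557, 0.1728, 0.2213]
orientation: [3.132, -0.012, 1.472]
wrist_force: [1.1, 0.4, -0.3]
finger_gap: 0.0282
```

```bash
python3 -m pendant '[{"grip":-1,"yaw":-0.015,"tx":-0.45,"ty":0.25,"tz":0},{"grip":-1,"yaw":0,"tx":-0.45,"ty":0.22,"tz":0},{"grip":-1,"yaw":0,"tx":-0.45,"ty":0.2,"tz":0},{"grip":-1,"yaw":0,"tx":-0.45,"ty":0.2,"tz":0},{"grip":-1,"yaw":0,"tx":-0.45,"ty":0.2,"tz":0},{"grip":-1,"yaw":0,"tx":-0.45,"ty":0.2,"tz":0},{"grip":-1,"yaw":0,"tx":-0.45,"ty":0.2,"tz":0},{"grip":-1,"yaw":0,"tx":-0.45,"ty":0.15,"tz":0},{"grip":-1,"yaw":0,"tx":-0.45,"ty":0,"tz":0},{"grip":-1,"yaw":0,"tx":0,"ty":0,"tz":0}]'
```

```text
t: 2.57
eef_pos: [0.4712, -0.1852, 0.2231]
orientation: [3.117, -0.004, 1.508]
wrist_force: [0.7, -0.5, -0.8]
finger_gap: 0.0005
```

```bash
python3 -m pendant '[{"grip":-1,"yaw":0,"tx":0,"ty":0,"tz":0.45},{"grip":-1,"yaw":0,"tx":0,"ty":0,"tz":0.45},{"grip":-1,"yaw":0,"tx":0,"ty":0,"tz":0.45},{"grip":-1,"yaw":0,"tx":0,"ty":0,"tz":0.45},{"grip":-1,"yaw":0,"tx":0,"ty":0,"tz":0.45},{"grip":-1,"yaw":0,"tx":0,"ty":0,"tz":0.12},{"grip":-1,"yaw":0,"tx":0,"ty":0,"tz":0}]'; python3 - <<'E'
from h import *
snap('side','s1.png')
E
```

```text
t: 3.15
eef_pos: [0.4841, -0.1937, 0.0308]
orientation: [3.1, 0.006, 1.499]
wrist_force: [0.4, -0.0, -0.0]
finger_gap: 0.0007
```

View pics/s1.png

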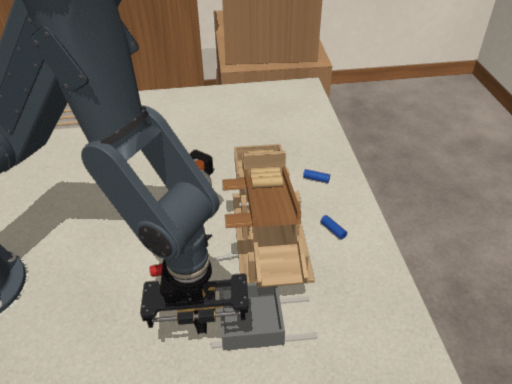

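The arm is in front of the tray's outer face and low; the gripper's long side lies along feeder x. I'll push, moving slightly right to clear the chute.

```bash
python3 -m pendant '[{"grip":-1,"yaw":0,"tx":-0.12,"ty":0,"tz":0},{"grip":-1,"yaw":0,"tx":0,"ty":0.15,"tz":0},{"grip":-1,"yaw":0,"tx":0,"ty":0.15,"tz":0},{"grip":-1,"yaw":0,"tx":0,"ty":0.15,"tz":0},{"grip":-1,"yaw":0,"tx":0,"ty":0.15,"tz":0},{"grip":-1,"yaw":0,"tx":0,"ty":0.15,"tz":0}]'
```

```text
t: 3.7
eef_pos: [0.5421, -0.2093, 0.0414]
orientation: [3.102, 0.006, 1.5]
wrist_force: [-1.8, -0.0, -1.6]
finger_gap: 0.0005
```

```bash
python3 -m pendant '[{"grip":-1,"yaw":0,"tx":0,"ty":0.1,"tz":0},{"grip":-1,"yaw":0,"tx":0,"ty":0.1,"tz":0}]'
```

```text
t: 3.87
eef_pos: [0.5592, -0.2114, 0.0452]
orientation: [3.1, 0.008, 1.5]
wrist_force: [-3.1, 1.0, -1.2]
finger_gap: 0.0001
```

```bash
python3 -m pendant '[{"grip":-1,"yaw":0,"tx":0,"ty":-0.03,"tz":0.12},{"grip":-1,"yaw":0,"tx":0,"ty":0,"tz":0.1},{"grip":-1,"yaw":0,"tx":0,"ty":0.1,"tz":0.02}]'
```

```text
t: 4.12
eef_pos: [0.5679, -0.214, 0.0285]
orientation: [3.094, 0.012, 1.5]
wrist_force: [-2.0, 0.8, 1.0]
finger_gap: 0.0006
```

```bash
python3 -m pendant '[{"grip":-1,"yaw":0,"tx":0,"ty":0.06,"tz":0.01}]'
```

```text
t: 4.2
eef_pos: [0.5729, -0.2145, 0.0275]
orientation: [3.094, 0.011, 1.5]
wrist_force: [-1.5, -0.7, 1.2]
finger_gap: 0.0005
```

```bash
python3 -m pendant '[{"grip":-1,"yaw":0,"tx":0,"ty":0.06,"tz":0.01}]'
```

```text
t: 4.28
eef_pos: [0.5773, -0.2146, 0.0264]
orientation: [3.096, 0.01, 1.5]
wrist_force: [-1.6, 1.0, 0.9]
finger_gap: 0.0004
```

```bash
python3 -m pendant '[{"grip":-1,"yaw":0,"tx":0,"ty":0.06,"tz":0.01}]'
```

```text
t: 4.37
eef_pos: [0.5785, -0.2143, 0.0254]
orientation: [3.106, 0.009, 1.502]
wrist_force: [-17.7, -3.5, 15.0]
finger_gap: 0.0004
```

Force jumped to 17.7 N near the expected home position, so that looks like the stop. I'll back off, rise and check.

```bash
python3 -m pendant '[{"grip":-1,"yaw":0,"tx":0,"ty":-0.3,"tz":0},{"grip":-1,"yaw":0,"tx":0,"ty":-0.45,"tz":0},{"grip":-1,"yaw":0,"tx":0,"ty":-0.45,"tz":-0.1},{"grip":-1,"yaw":0,"tx":0,"ty":-0.2,"tz":-0.45},{"grip":-1,"yaw":0,"tx":0,"ty":0,"tz":-0.45},{"grip":-1,"yaw":0,"tx":0,"ty":0,"tz":-0.45},{"grip":-1,"yaw":0,"tx":0,"ty":0,"tz":-0.45},{"grip":-1,"yaw":0,"tx":0,"ty":0,"tz":-0.45},{"grip":-1,"yaw":0,"tx":0,"ty":0,"tz":0}]'; python3 - <<'E'
from h import *
a=snap('side','s2.png');b=snap('top','t2.png')
np.set_printoptions(precision=4,suppress=True)
for n in('side','top'):
    for r in nets.cut_out('tray',n)[:2]: print(n,r['p'],r['bbox'])
# predicted home corners
x,y,th=.6589,.0604,-.0489
for f in[(-.06,-.175),(-.06,-.295),(.06,-.295)]:
    w=[x+f[0]*np.cos(th)-f[1]*np.sin(th),y+f[0]*np.sin(th)+f[1]*np.cos(th),.05];print(w,proj('side',w),proj('top',w))
z=np.hstack([cv2.resize(cv2.imread('pics/s2.png')[140:360,180:340],(436,600)),cv2.resize(cv2.imread('pics/t2.png')[100:320,290:420],(355,600))])
cv2.imwrite('pics/c2.png',z)
E
```

```text
t: 5.12
eef_pos: [0.4601, -0.2058, 0.2136]
orientation: [3.101, 0.01, 1.501]
wrist_force: [-0.1, -0.5, -0.7]
finger_gap: 0.0005
side 0.72 [251.2, 279.5, 318.8, 350.4]
side 0.19 [209.5, 142.9, 318.5, 348.5]
top 0.93 [347.5, 147.8, 406.6, 208.0]
[np.float64(0.5904176320619553), np.float64(-0.11145797997648596), 0.05] [250.3326 281.8209] [348.9705 199.1391]
[np.float64(0.5845519703857466), np.float64(-0.23131453596363358), 0.05] [255.3361 332.5622] [405.4867 200.9493]
[np.float64(0.7044085263728942), np.float64(-0.23718019763984224), 0.05] [318.3592 327.4685] [404.0499 146.2372]
```

View pics/c2.png

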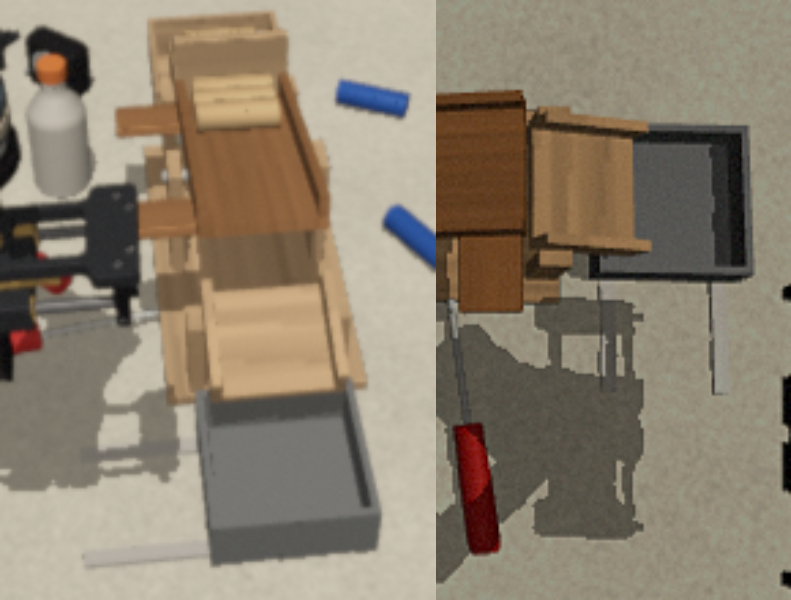

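The tray sits under the chute, with its edges within about 1 px of the predicted home position (side bbox 251–319, top front edge at row ~203). Next I'll move above the right tab.

```bash
python3 -m pendant '[{"grip":-1,"yaw":0,"tx":0.48,"ty":0.25,"tz":0},{"grip":-1,"yaw":0,"tx":0.48,"ty":0.25,"tz":0},{"grip":-1,"yaw":0,"tx":0.48,"ty":0.25,"tz":0},{"grip":-1,"yaw":0,"tx":0.48,"ty":0.25,"tz":0},{"grip":-1,"yaw":0,"tx":0.45,"ty":0.2,"tz":0},{"grip":-1,"yaw":0,"tx":0,"ty":0,"tz":0}]'
```

```text
t: 5.82
eef_pos: [0.5633, -0.0203, 0.1955]
orientation: [3.133, -0.005, 1.488]
wrist_force: [-0.3, 0.2, 0.6]
finger_gap: 0.0003
```

```bash
python3 -m pendant '[{"grip":-1,"yaw":0,"tx":0,"ty":0.07,"tz":0.25},{"grip":-1,"yaw":0,"tx":0,"ty":0,"tz":0.2},{"grip":-1,"yaw":0,"tx":0,"ty":0,"tz":0}]'; python3 - <<'E'
from h import *
snap('side','s3.png'); snap('top','t3.png')
z=np.hstack([cv2.resize(cv2.imread('pics/s3.png')[130:300,160:320],(400,425)),cv2.resize(cv2.imread('pics/t3.png')[100:270,190:350],(400,425))])
cv2.imwrite('pics/c3.png',z)
E
```

```text
t: 6.07
eef_pos: [0.5683, -0.016, 0.1523]
orientation: [-3.141, -0.006, 1.496]
wrist_force: [-0.5, -0.0, -1.0]
finger_gap: 0.0005
```

View pics/c3.png

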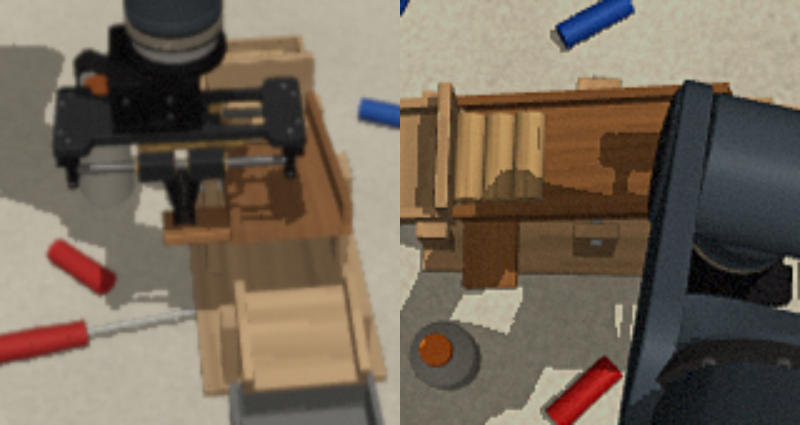

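The fingertips are over the right tab (crop ~(185, 220)) and clear of the rails. Now I'll press.

```bash
python3 -m pendant '[{"grip":-1,"yaw":0,"tx":-0.03,"ty":0,"tz":0.1},{"grip":-1,"yaw":0,"tx":0,"ty":0,"tz":0.1},{"grip":-1,"yaw":0,"tx":0,"ty":0,"tz":0.1},{"grip":-1,"yaw":0,"tx":0,"ty":0,"tz":0.1}]'
```

```text
t: 6.5
eef_pos: [0.5715, -0.0224, 0.1233]
orientation: [3.132, -0.003, 1.493]
wrist_force: [-0.1, -0.6, 0.4]
finger_gap: 0.0008
```

```bash
python3 -m pendant '[{"grip":-1,"yaw":0,"tx":0,"ty":0,"tz":0.1},{"grip":-1,"yaw":0,"tx":0,"ty":0,"tz":0.06}]'
```

```text
t: 6.67
eef_pos: [0.5714, -0.0232, 0.1091]
orientation: [3.131, -0.003, 1.492]
wrist_force: [0.3, -0.5, 0.1]
finger_gap: 0.0005
```

```bash
python3 -m pendant '[{"grip":-1,"yaw":0,"tx":0,"ty":0,"tz":0},{"grip":-1,"yaw":0,"tx":0,"ty":0,"tz":0},{"grip":-1,"yaw":0,"tx":0,"ty":0,"tz":0},{"grip":-1,"yaw":0,"tx":0,"ty":0,"tz":0},{"grip":-1,"yaw":0,"tx":0,"ty":0,"tz":0},{"grip":-1,"yaw":0,"tx":0,"ty":0,"tz":0},{"grip":-1,"yaw":0,"tx":0,"ty":0,"tz":-0.4},{"grip":-1,"yaw":0,"tx":0,"ty":0,"tz":-0.45},{"grip":-1,"yaw":0,"tx":0,"ty":0,"tz":-0.45},{"grip":-1,"yaw":0,"tx":0,"ty":0,"tz":-0.4}]'; python3 -m pendant '[{"grip":-1,"yaw":0,"tx":0,"ty":-0.45,"tz":0},{"grip":-1,"yaw":0,"tx":0,"ty":-0.45,"tz":0},{"grip":-1,"yaw":0,"tx":0,"ty":-0.45,"tz":0},{"grip":-1,"yaw":0,"tx":0,"ty":-0.4,"tz":0},{"grip":-1,"yaw":0,"tx":0,"ty":0,"tz":0},{"grip":-1,"yaw":0,"tx":0,"ty":0,"tz":0}]'; python3 - <<'E'
from h import *
snap('side','s4.png'); snap('top','t4.png')
z=np.hstack([cv2.resize(cv2.imread('pics/s4.png')[140:360,140:340],(400,440)),cv2.resize(cv2.imread('pics/t4.png')[100:320,200:420],(400,400)).copy() if 0 else cv2.resize(cv2.imread('pics/t4.png')[90:310,220:420],(400,440))])
cv2.imwrite('pics/c4.png',z)
for n in('side','top'):
    for t in('tray','dowel1','glue','screwdriver','tape'):
        for r in nets.cut_out(t,n)[:4 if t=='dowel1' else 1]: print(n,t,round(r['p'],2),np.round(r['bbox']))
E
```

```text
t: 7.5
eef_pos: [0.564, -0.0216, 0.2399]
orientation: [-3.128, -0.008, 1.491]
wrist_force: [0.6, 0.6, 0.1]
finger_gap: 0.0004
t: 8.0
eef_pos: [0.4267, -0.011, 0.2506]
orientation: [3.126, -0.003, 1.493]
wrist_force: [0.6, 0.3, 0.3]
finger_gap: 0.0008
side tray 0.64 [254. 280. 321. 348.]
side dowel1 0.74 [321. 213. 347. 238.]
side dowel1 0.73 [263. 298. 298. 314.]
side dowel1 0.71 [271. 323. 304. 331.]
side dowel1 0.7 [264. 286. 296. 298.]
side glue 0.85 [191. 159. 215. 208.]
side screwdriver 0.87 [149. 254. 237. 273.]
side tape 0.54 [189. 151. 214. 174.]
top tray 0.89 [346. 145. 408. 206.]
top dowel1 0.91 [249. 243. 278. 270.]
top dowel1 0.86 [256.  96. 284. 118.]
top dowel1 0.72 [362. 159. 376. 189.]
top dowel1 0.71 [388. 160. 400. 190.]
top glue 0.93 [194. 230. 220. 253.]
top screwdriver 0.43 [297. 211. 303. 260.]
top tape 0.73 [129. 228. 158. 256.]
```

View pics/c4.png

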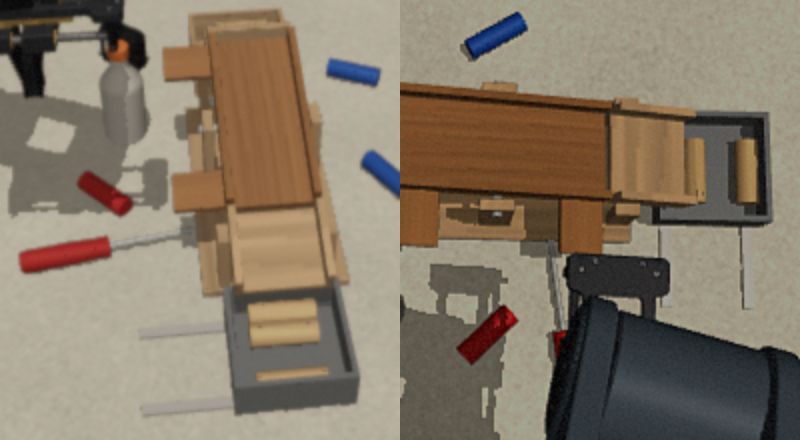

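All three dowels are in the tray and the gate is over. The tray bbox moved about 2 px, so I'll compare the tray's edges directly.

```bash
python3 - <<'E'
import cv2,numpy as np
for a,b,rc in(('t2','t4',(185,215,340,415)),('t2','t4',(140,160,385,415)),('s2','s4',(320,352,240,330))):
    A,B=[cv2.cvtColor(cv2.imread(f'pics/{k}.png'),6).astype(np.float32)[rc[0]:rc[1],rc[2]:rc[3]] for k in(a,b)]
    print(rc,cv2.phaseCorrelate(A,B,cv2.createHanningWindow(A.shape[::-1],5)))
for k in('t2','t4'): print(k,cv2.cvtColor(cv2.imread(f'pics/{k}.png'),6)[192:212,372:392].mean(1).round())
E
```

```text
(185, 215, 340, 415) ((0.5147003439780491, 0.0958070535083948), 0.7839306914011638)
(140, 160, 385, 415) ((0.18237251967432044, 0.028177957968191336), 0.965677687327067)
(320, 352, 240, 330) ((0.05404912112658167, 0.0035941495235665144), 0.8069314284457101)
t2 [ 86.  87.  86.  87.  86.  87.  89.  87.  40.  18.  36.  93. 145. 137.
 135. 137. 141. 140. 138. 138.]
t4 [ 86.  94.  93.  93.  95.  94.  96.  94.  43.  22.  37. 100. 155. 147.
 144. 147. 151. 149. 150. 147.]
```

```bash
python3 -c "
from h import *
print(order.job_done(), sensors.get_state()['t'])"
```

```text
the job is handed in; nothing more can be done
the job is handed in; nothing more can be done
```

The job is done and handed in, at about 8 s of robot time. With shut fingertips I pushed the tray in about 65 mm until it met its stop (force rose from about 2 N to 18 N). I then pressed the right tab from above, and the gate rocked over and stayed over.

**Last checks:**
- **Dowels:** the pictures show all three lying in the tray and the gate empty.
- **Tray:** its edges are within about 1–2 px of the predicted home position. Its bounding box shifted about 2 px between the two looks. Matching the pictures directly showed no real movement (0.5 px at most), so I put that down to network noise.
- **Bystanders:** the glue bottle and tape measure are within a few pixels of where they started in both views. The screwdriver is unmoved in the side view, but the arm partly hid it in the last top view.
- **Arm:** it was clear of everything at hand-in.

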